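# Put the bench filter holder together

### The arm

A 6-joint arm with a two-finger parallel gripper is mounted at the origin on the work surface. World frame = base frame: x ahead of the robot, y to its left, z up, the work surface at z = 0. Lengths are in m, angles in rad, forces in N, time in s.
With the tool pointing down it reaches from about 0.35 to 0.875 m from the base axis. Payload 15.5 kg.
Tool frame: the origin (TCP) lies midway between the tips of the shut fingers; the grasp point (between the pads) lies 19 mm behind it; y points along the fingers, x is the direction in which the jaws open and shut, and the axes are right-handed (so a half turn about y gives the same grasp; the last joint's range is limited). The gripper opens to 85 mm and grips with 20 to 120 N. Pads are 22 mm wide; open, the fingers measure 114 mm over their backs; the gripper's body (76 mm by 85 mm) begins 54 mm behind the grasp point. The pads swing forward as they close: fully open they stand 13 mm farther back than shut.
Start: joints at [-1.409, 0.494, 1.345, -0, 1.302, -0.096], TCP at [0.159, -0.604, 0.231] pointing down, gripper open.
Joint ranges: [-2.91, 2.91], [-0.82, 2.16], [0.22, 2.67], [-1.22, 4.37], [0.12, 2.79], [-3.08, 3.08]. Speed limits (rad/s): [1.89, 1.89, 2.57, 3.01, 3.01, 3.01].

### API

Orientations are given as [roll, pitch, yaw] about the fixed x, y, z axes, in that order (R = Rz(yaw) Ry(pitch) Rx(roll)).
In Python, from station import monitor, viewer, bot gives the robot as it stands. The module is installed in compiled form; this text tells all that it offers.
- The arm moves only by the tool jog_arm, never from a script. Its argument "motion" is a list that holds one entry, the list of rows, each a list of 7 numbers: the shift along the world's x, y, z in m, then the turn, a rotation vector about the world's x, y, z in degrees, then the closure, from 0 (fully open) to 1 (shut). In form: [[[x, y, z, wx, wy, wz, fingers], ...]]. A call has exactly 8 rows; each row shifts and turns the commanded pose from where the row before left it; what a row does not reach is not made up. A row lasts 1/10 s, in which the tool goes at most 50 mm and 8.59 degrees, less where a joint would pass 70% of its speed; a pose out of reach is approached as far as the arm can. A call with a gripper value outside its range is refused whole. The fingers move at their own pace and stop on an object; the grip force is fixed at half the most. Time passes only in rows, so rows that do not move let the fingers close, or fill a call up. It gives the time, the measured TCP pose, the force and the opening at its end, in the units of the state.
- monitor.sense(): the state, without advancing time (a new reading comes with each control period).
- viewer.grab_frame(name): name is "scene" or "top"; returns the picture (400x640x3 uint8, red, green, blue); there is no depth.
- viewer.camera_model(name): a dict with "camera_matrix" (3x3 intrinsics, pixels), "position" and "rotation" of the camera in the world. Camera axes: x right, y up, looking along -z (the intrinsics and any distortion apply to the point x, -y, -z); pixel columns grow to the right and rows downward; lengths in m; the calibration is good to about 2 mm. A picture is of the moment at which its call begins. camera_model takes no time and is no camera call.
- bot.job_done(): hands the job in, once; it reports no verdict.
Trained networks look in the newest picture that a camera, given by its name, has taken for a name from the list of things; names that differ only in an ending like _2 or _b are one class to them, and where a whole thing is asked for, a point or a joint stands for the part that bears it (a point fixed in the world has none). Each returns a list of dicts, best first, with "p" (0 to 1); they miss things now and then, are a little off and sometimes report something else, mostly with a low value. They report only what shows in the picture. A call takes as long as a camera call. They do not tell look-alikes from the thing itself.
- viewer.look_for(camera, query): "box" ([left, top, right, bottom] in pixels, round what is visible of it).
- viewer.trace(camera, query): "region" (400x640 bool, what is visible of it) and "box" ([left, top, right, bottom] in pixels, round what is visible of it).
The state is a dict: "time_s": time; "q": joint angles; "qvel": joint speeds; "joint_torque": joint torques, N m; "ee_pos": TCP position; "ee_rot": TCP orientation; "contact_force": force on the tool from outside, world axes, zero at the start; "ft_torque": the same for the moment, N m; "opening": opening from 0.0 (shut) to 1.0 (fully open).
Only numpy, scipy, OpenCV 4.12 (cv2) and the standard library are available. Lean on these libraries where they do the work, as an engineer would, in place of code of your own. Each camera call takes 0.05 s, during which the arm holds its last target. There are 200 camera calls.

### The job

Put the filter holder together: first lower the steel barrel, flange down, onto the spigot of the black foot until it sits flat, and let go. Then take the blue end cap out of its rack, lay it face down (hub up) on the green pad and let go, take it again by its hub and lower it onto the spigot on top of the steel barrel until its flange sits fully home. Do not drop the parts onto their seats (hold each until it is down on its spigot), and leave the beaker, bottle, jar and dish where they are.

Things in the scene. Friction and masses are not known exactly. Their poses are not given: they have to be found in the camera images.
- foot: black square foot plate 130 x 130 x 20 mm, fixed to the bench, with a steel centring spigot in the middle of its top: 36 mm diameter for 6 mm, then tapering to 26 mm at its tip, 12 mm above the plate. Origin: centre of its underside, z up.
- foot_seat (a point): centre of the foot's top face at the root of its spigot (20 mm above the bench): the face centre of the steel barrel must come here
- barrel: steel barrel, 0.28-0.56 kg, stands on the bench, flange down. Flange 110 mm diameter x 14 mm, with a 39 mm recess 14 mm deep in its underside (1.5 mm radial play on a spigot); above it a round hub, 54 mm diameter, from 14 to 54 mm height; on top a brass spigot shaped like the foot's, 12 mm high. Origin: centre of the flange's underside (its face); z along the axis, up the hub. Yaw does not matter.
- barrel_top (a point): centre of the steel barrel's shoulder at the root of its top spigot, 54 mm above its face, z along its axis: the face centre of the cap must come here
- cap: blue end cap, 0.18-0.35 kg: flange 110 mm diameter x 14 mm, 39 mm recess 14 mm deep in its face; behind it a round hub 44 mm diameter, from 14 to 60 mm from the face. Origin: centre of the face; z along the axis, from face to hub. Starts on edge in the rack, axis level (within 0.1 rad). Held by the rim, tilted 45 degrees hub upward, lower edge on the pad, it tips onto its face when let go.
- rack: white draining rack fixed to the bench, 90 x 130 mm, with a 16 mm slot along its y between walls 36 mm high, holding the cap on edge: cap centre 65 mm, top rim 120 mm above the bench. The free upper rim can be pinched from above across its 14 mm; it lifts straight out. Origin: centre of the underside; x: the way the cap's hub points (within 0.5 rad of world +x); z up.
- pad_top (a point): centre of the top of the green pad, 180 x 180 mm, 4 mm thick, fixed on the bench, x and y along its edges
- beaker: glass beaker, 72 mm across, 95 mm tall, loose, not to be moved. Origin: centre of its underside.
- bottle: white squeeze bottle with a red top, 64 mm across, 160 mm tall, loose, not to be moved. Origin: centre of its underside.
- jar: amber screw jar with a black lid, 56 mm across, 70 mm tall, loose, not to be moved. Origin: centre of its underside.
- dish: shallow white dish, 90 mm across, 18 mm tall, loose, not to be moved. Origin: centre of its underside.
Mind the look-alikes: they are no part of the job. Leave any orange look-alike of the cap alone.

How it is judged:
On the way, in this order (a step that is already met when the one before it is completed fails the run):
1. the steel barrel sits fully home on the foot's spigot, let go (horizontal distance between barrel and foot_seat below 0.003 m and z of barrel in the frame of foot_seat between -0.0025 and 0.0025 m and angle between barrel's own z axis and vertical below 0.035 rad and contact force between the fingers and barrel below 0.05 N), for 0.2 s.
2. the cap lies face down on the green pad, let go and still (horizontal distance between cap and pad_top below 0.09 m and z of cap in the frame of pad_top below 0.004 m and angle between cap's own z axis and vertical below 0.05 rad and contact force between the fingers and cap below 0.05 N and linear speed of cap below 0.02 m/s and angular speed of cap below 0.15 rad/s), for 0.2 s.
At the end, for the whole second after the job is handed in: the steel barrel sits on the foot's spigot and the cap on the barrel's spigot, each face down: centre within 3 mm, face within 2.5 mm of its seat, upright within 0.035 rad, let go and at rest (all of step 1 and horizontal distance between cap and barrel_top below 0.003 m and z of cap in the frame of barrel_top between -0.0025 and 0.0025 m and angle between cap's own z axis and vertical below 0.035 rad and contact force between the fingers and cap below 0.05 N and linear speed of each of barrel, cap below 0.02 m/s and angular speed of each of barrel, cap below 0.15 rad/s); the robot touches nothing.
It fails at once if the steel barrel is let go over the foot while more than 20 mm above its seat (horizontal distance between barrel and foot_seat below 0.04 m and z of barrel in the frame of foot_seat above 0.02 m and contact force between the fingers and barrel below 0.05 N).
It fails at once if the cap is let go over the steel barrel while more than 20 mm above its seat (horizontal distance between cap and barrel_top below 0.04 m and z of cap in the frame of barrel_top above 0.02 m and contact force between the fingers and cap below 0.05 N).
It fails at once if the beaker, bottle, jar or dish is shifted by more than 30 mm (distance of any of beaker, bottle, jar, dish from where it was at the start of the episode above 0.03 m).
It also fails if it takes over 72 s, if anything falls off the work surface, if the arm or the gripper's body presses on something with over 40 N, if the wrist force passes 120 N, or if a joint passes its speed limit or range.

## Working session

There is one attempt and no reset: what is moved stays moved. The work goes in short steps, Python scripts to look and compute and a tool call to move; the robot and the scene stay as the last step left them, time stands still between calls to the robot, and variables do not carry over. Pictures are saved under pics/ and viewed, about 8 in all and at most 12, crops included, and the job is handed in when it is done.

Besides the shell and the picture viewer there is one more tool, called after "Call:" in YAML: its name, and indented under it one key for each argument. jog_arm: Moves the arm, as the interface text tells. Its arguments: {"type":"object","properties":{"motion":{"type":"array","items":{"type":"array","items":{"type":"array","items":{"type":"number"}}}}},"required":["motion"]}

```bash
mkdir -p pics; cat > h.py <<'E'
from station import monitor, viewer, bot
import numpy as np, cv2
def save(n,f,crop=None,s=1):
    im=viewer.grab_frame(n)[:,:,::-1]
    if crop: im=im[crop[1]:crop[3],crop[0]:crop[2]]
    cv2.imwrite('pics/'+f,cv2.resize(im,None,fx=s,fy=s,interpolation=cv2.INTER_CUBIC))
def proj(n,P):
    m=viewer.camera_model(n);R=np.array(m['rotation']);c=np.array(m['position']);K=np.array(m['camera_matrix'])
    p=(np.atleast_2d(P)-c)@R*[1,-1,-1]
    q=p@K.T; return q[:,:2]/q[:,2:]
def ray(n,u,v):
    m=viewer.camera_model(n);R=np.array(m['rotation']);c=np.array(m['position']);K=np.array(m['camera_matrix'])
    d=np.linalg.inv(K)@[u,v,1]; return c,R@(d*[1,-1,-1])
def atz(n,u,v,z):
    c,d=ray(n,u,v); return c+d*(z-c[2])/d[2]
E
python3 - <<'E'
from h import *
np.set_printoptions(precision=4,suppress=True)
a=viewer.grab_frame("scene");b=viewer.grab_frame("top")
cv2.imwrite('pics/a.png',a[:,:,::-1]);cv2.imwrite('pics/b.png',b[:,:,::-1])
for n in("scene","top"):
    print(n,viewer.camera_model(n))
    for q in("barrel","foot","cap","rack","pad_top","beaker","bottle","jar","dish"):
        print(q,[(round(d['p'],2),np.round(d['box'])) for d in viewer.look_for(n,q)][:3])
print(monitor.sense())
E
```

```text
scene {'camera_matrix': array([[387.6876,   0.    , 319.9684],
       [  0.    , 387.6876, 202.7538],
       [  0.    ,   0.    ,   1.    ]]), 'position': array([0.9007, 0.5305, 0.7969]), 'rotation': array([ 0.6801, -0.0079,  2.4694])}
barrel [(0.65, array([334., 246., 381., 287.]))]
foot [(0.67, array([283., 162., 351., 212.]))]
cap [(0.92, array([215., 108., 244., 147.])), (0.86, array([277.,  84., 303., 123.])), (0.62, array([306., 108., 342., 142.]))]
rack [(0.63, array([224., 126., 260., 163.]))]
pad_top [(0.74, array([201., 184., 292., 257.]))]
beaker [(0.85, array([270., 264., 305., 308.]))]
bottle [(0.78, array([404., 302., 444., 357.]))]
jar [(0.6, array([388., 184., 409., 218.]))]
dish [(0.71, array([183., 169., 216., 195.])), (0.52, array([226., 125., 259., 160.]))]
top {'camera_matrix': array([[391.1798,   0.    , 322.2374],
       [  0.    , 391.1798, 204.3435],
       [  0.    ,   0.    ,   1.    ]]), 'position': array([0.4679, 0.0691, 1.079 ]), 'rotation': array([ 0.0622, -0.0018, -1.5877])}
barrel [(0.93, array([239., 182., 280., 224.]))]
foot [(0.86, array([330., 205
[... 358 characters left out ...]
285., 151.]))]
bottle [(0.66, array([157., 180., 198., 207.])), (0.54, array([328., 206., 378., 256.]))]
jar [(0.79, array([273., 265., 293., 285.])), (0.34, array([240., 180., 281., 221.]))]
dish [(0.64, array([408., 121., 440., 152.]))]
{'time_s': 1.0, 'q': array([-1.4085,  0.4936,  1.3455,  0.    ,  1.3025, -0.0955]), 'qvel': array([-0.001 ,  0.001 ,  0.0006, -0.0019, -0.0008, -0.0001]), 'joint_torque': array([  0.0013, -88.2022, -38.4264,  -0.0001,   0.0009,   0.    ]), 'ee_pos': array([ 0.1594, -0.6043,  0.2313]), 'ee_rot': array([-1.5708,  0.    , -1.313 ]), 'contact_force': array([0.3758, 0.6635, 0.0197]), 'ft_torque': array([-0.0061,  0.0381, -0.0123]), 'opening': 0.9977140729875039}
```

View pics/a.png

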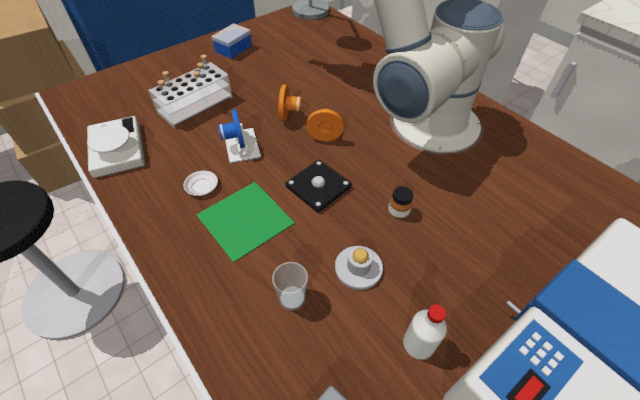

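View pics/b.png

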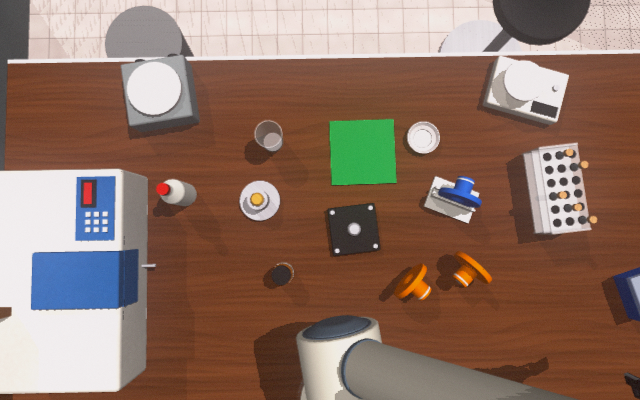

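The scene view shows the blue cap in its white rack at (232,130), orange look-alikes at (290,103) and (325,125), the foot at (318,186), the pad at (245,220) and the barrel at (358,267). In the top view, what could be taken for the cap is blue (460,190), orange (470,270) or orange (413,283); I choose the blue one in the rack. The barrel is at (260,202), with the brass spigot; the dish at (423,138) and the balance pan are only similar in shape. Next I fit solid models to the masks.

```bash
python3 - <<'E'
s=open('h.py').read().replace("R=np.array(m['rotation'])","R=Rot.from_euler('xyz',m['rotation']).as_matrix()").replace("import numpy","from scipy.spatial.transform import Rotation as Rot\nfrom scipy.optimize import minimize\nimport numpy",1)
s+='''
A=np.linspace(0,2*np.pi,60)
def cyl(r,z0,z1,r1=None):
    r1=r if r1 is None else r1
    return np.vstack([np.c_[r*np.cos(A),r*np.sin(A),0*A+z0],np.c_[r1*np.cos(A),r1*np.sin(A),0*A+z1]])
def box(a,b,z0,z1): return np.array([[x,y,z] for x in(-a/2,a/2) for y in(-b/2,b/2) for z in(z0,z1)])
SPIG=lambda z:[cyl(.018,z,z+.006),cyl(.018,z+.006,z+.012,.013)]
BARREL=[cyl(.055,0,.014),cyl(.027,.014,.054)]+SPIG(.054)
CAP=[cyl(.055,0,.014),cyl(.022,.014,.06)]
FOOT=[box(.13,.13,0,.02)]+SPIG(.02)
S=4
def sil(n,parts,R,t,off):
    im=np.zeros((400*S,640*S),np.uint8)
    for p in parts:
        h=cv2.convexHull(((proj(n,p@R.T+t)+off+.5)*S-.5).astype(np.float32)).round().astype(int)
        cv2.fillConvexPoly(im,h,1)
    return cv2.resize(im.astype(np.float32),(640,400),interpolation=cv2.INTER_AREA)
def fit(masks,parts,pose,x0,step,ignore={}):
    """masks {cam:bool}; pose(x)->R,t"""
    def f(x):
        R,t=pose(x);e=0
        for n,m in masks.items():
            d=np.abs(sil(n,parts,R,t,0)-m)
            if n in ignore: d=d[~ignore[n]]
            e+=d.sum()
        return e
    x0=np.array(x0,float)
    r=minimize(f,x0,method='Nelder-Mead',options=dict(initial_simplex=np.vstack([x0]+[x0+np.eye(len(x0))[i]*step[i] for i in range(len(x0))]),xatol=1e-4,fatol=.2,maxiter=150))
    return r.x,r.fun
up=lambda x:(np.eye(3),np.array([x[0],x[1],x[2]]))
def yawp(x): return Rot.from_euler('z',x[3]).as_matrix(),np.array(x[:3])
def capp(x): # x,y,z,yaw of axis,elevation
    return Rot.from_euler('zy',[0,0]).as_matrix() if 0 else (Rot.from_euler('z',x[3])*Rot.from_euler('y',np.pi/2-x[4])).as_matrix(),np.array(x[:3])
def tr(n,q,near):
    L=viewer.trace(n,q); L=[d for d in L if abs((d['box'][0]+d['box'][2])/2-near[0])+abs((d['box'][1]+d['box'][3])/2-near[1])<30]
    return L[0]['region'] if L else None
'''
open('h.py','w').write(s)
E
cat > m.py <<'E'
from h import *
np.set_printoptions(precision=4,suppress=True)
px={'barrel':((358,267),(260,202)),'foot':((318,186),(354,230)),'cap':((230,128),(460,190)),'rack':((242,145),(452,200)),'pad_top':((245,220),(362,152))}
im={n:viewer.grab_frame(n) for n in('scene','top')}
M={}
for q,(a,b) in px.items():
    M[q]={n:m for n,p in(('scene',a),('top',b)) if (m:=tr(n,q,p)) is not None}
    print(q,{n:(int(m.sum()),np.array(np.nonzero(m)).mean(1)[::-1]) for n,m in M[q].items()}, atz('top',*b,.02))
import pickle;pickle.dump((im,M),open('M.pkl','wb'))
g=lambda q:atz('top',*px[q][1],.02)[:2]
def rep(k,masks,parts,pose,x0,st,**kw):
    if not masks:return
    print(k,'both',fit(masks,parts,pose,x0,st,**kw))
rep('barrel',M['barrel'],BARREL,up,[*g('barrel'),0],[.01,.01,.01])
rep('foot',M['foot'],FOOT,yawp,[*g('foot'),0,0],[.01,.01,.01,.1])
rep('pad',M['pad_top'],[box(.18,.18,-.004,0)],yawp,[*g('pad_top'),.004,0],[.01,.01,.005,.05])
blue={}
for n in im:
    h=cv2.cvtColor(im[n],cv2.COLOR_RGB2HSV); a=px['cap'][n=='top']
    b=(h[...,0]>98)&(h[...,0]<130)&(h[...,1]>120)
    w=np.zeros_like(b);w[a[1]-35:a[1]+35,a[0]-35:a[0]+35]=1
    blue[n]=b&w; print('blue',n,blue[n].sum())
ig={n:(M['rack'][n]&~blue[n]) for n in M['rack']}
x0=[*atz('top',463,190,.065)[:2],.065,-0.1,0]
rep('cap',M['cap'],CAP,capp,x0,[.01,.01,.01,.2,.1],ignore=ig)
rep('capblue',blue,CAP,capp,x0,[.01,.01,.01,.2,.1],ignore=ig)
E
python3 m.py
```

```text
barrel {'scene': (1630, array([357.8908, 267.227 ])), 'top': (1249, array([259.8567, 200.3739]))} [0.543  0.2348 0.02  ]
foot {'scene': (1927, array([317.5641, 185.3275])), 'top': (2253, array([353.3577, 229.1003]))} [ 0.463  -0.0185  0.02  ]
cap {'top': (774, array([461.6873, 192.5284]))} [ 0.5666 -0.3093  0.02  ]
rack {'scene': (816, array([242.3934, 145.9816])), 'top': (1022, array([446.9403, 201.4697]))} [ 0.5398 -0.2865  0.02  ]
pad_top {'scene': (4066, array([243.9407, 220.2745])), 'top': (4287, array([362.4192, 152.0254]))} [ 0.6755 -0.0451  0.02  ]
barrel both (array([ 0.5479,  0.237 , -0.0022]), np.float64(154.9375))
foot both (array([ 0.465 , -0.0186, -0.0023,  0.0949]), np.float64(255.4375))
pad both (array([ 0.679 , -0.0478,  0.0046,  0.0206]), np.float64(229.75))
blue scene 385
blue top 452
cap both (array([ 0.5362, -0.2872,  0.0674, -0.3803, -0.0275]), np.float64(31.0))
capblue both (array([ 0.5398, -0.2874,  0.0625, -0.3702,  0.0855]), np.float64(378.8125))
```

```bash
cat > ov.py <<'E'
from h import *
import pickle
np.set_printoptions(precision=4,suppress=True)
im,M=pickle.load(open('M.pkl','rb'))
print('rack',fit(M['rack'],[box(.09,.13,0,.036)],yawp,[.537,-.287,0,-.38],[.01,.01,.005,.1],ignore={'top':M['cap']['top']})) 
for z in (0,): pass
f2=lambda x:(np.eye(3),np.array([x[0],x[1],0])); y2=lambda x:(Rot.from_euler('z',x[2]).as_matrix(),np.array([x[0],x[1],0]))
for n in('scene','top'):
    print(n,'barrel',fit({n:M['barrel'][n]},BARREL,f2,[.548,.237],[.01,.01])[0],'foot',fit({n:M['foot'][n]},FOOT,y2,[.465,-.0186,.095],[.01,.01,.05])[0])
cz=lambda x:capp([x[0],x[1],.065,x[2],x[3]])
print('cap z fixed',fit({'top':M['cap']['top']},CAP,cz,[.537,-.287,-.38,0],[.01,.01,.1,.1],ignore={'top':M['rack']['top']&~M['cap']['top']}))
objs=[(BARREL,*up([.5479,.237,0])),(FOOT,*yawp([.465,-.0186,0,.095])),(CAP,*capp([.537,-.287,.065,-.38,0]))]
ct={'scene':((358,267),(318,186),(235,132)),'top':((260,202),(354,230),(460,195))}
rows=[]
for n in im:
    t=[]
    for c,o in zip(ct[n],objs):
        k=4;x,y=c[0]-32,c[1]-32
        a=cv2.resize(im[n][y:y+64,x:x+64,::-1],None,fx=k,fy=k,interpolation=cv2.INTER_CUBIC)
        for p in o[0]:
            h=cv2.convexHull(((proj(n,p@o[1].T+o[2])-[x,y]+.5)*k-.5).astype(np.float32)).round().astype(int)
            cv2.polylines(a,[h],True,(0,255,255),1)
        t.append(a)
    rows.append(np.hstack(t))
cv2.imwrite('pics/c.png',np.vstack(rows))
E
python3 ov.py
```

```text
rack (array([ 0.5431, -0.288 ,  0.0006, -0.3677]), np.float64(615.8125))
scene barrel [0.5468 0.2367] foot [ 0.4648 -0.0183  0.1114]Traceback (most recent call last):
  File "ov.py", line 9, in <module>
    print(n,'barrel',fit({n:M['barrel'][n]},BARREL,f2,[.548,.237],[.01,.01])[0],'foot',fit({n:M['foot'][n]},FOOT,y2,[.465,-.0186,.095],[.01,.01,.05])[0])
                     ~~~^^^^^^^^^^^^^^^^^^^^^^^^^^^^^^^^^^^^^^^^^^^^^^^^^^^^
  File "h.py", line 45, in fit
    r=minimize(f,x0,method='Nelder-Mead',options=dict(initial_simplex=np.vstack([x0]+[x0+np.eye(len(x0))[i]*step[i] for i in range(len(x0))]),xatol=1e-4,fatol=.2,maxiter=150))
    res = _minimize_neldermead(fun, x0, args, callback, bounds=bounds,
                               **options)
    fxcc = func(xcc)
    fx = function(np.copy(x), *(wrapper_args + args))
  File "h.py", line 40, in f
    d=np.abs(sil(n,parts,R,t,0)-m)
             ~~~^^^^^^^^^^^^^^^
  File "h.py", line 32, in sil
    h=cv2.convexHull(((proj(n,p@R.T+t)+off+.5)*S-.5).astype(np.float32)).round().astype(int)
                       ~~~~^^^^^^^^^^^
  File "h.py", line 10, in proj
    m=viewer.camera_model(n);R=Rot.from_euler('xyz',m['rotation']).as_matrix();c=np.array(m['position']);K=np.array(m['camera_matrix'])
ValueError: time passes only in moves, steps and waits
```

```bash
sed -i "s/m=viewer.camera_model(n)/m=cm(n)/; s/^def save/import functools\n@functools.cache\ndef cm(n): return viewer.camera_model(n)\ndef save/" h.py; python3 ov.py
```

```text
rack (array([ 0.5431, -0.288 ,  0.0006, -0.3677]), np.float64(615.8125))
scene barrel [0.5468 0.2367] foot [ 0.4648 -0.0183  0.1114]
top barrel [0.5483 0.2368] foot [ 0.4659 -0.0177  0.0967]
cap z fixed (array([ 0.5368, -0.2876, -0.406 , -0.0627]), np.float64(35.125))
```

View pics/c.png

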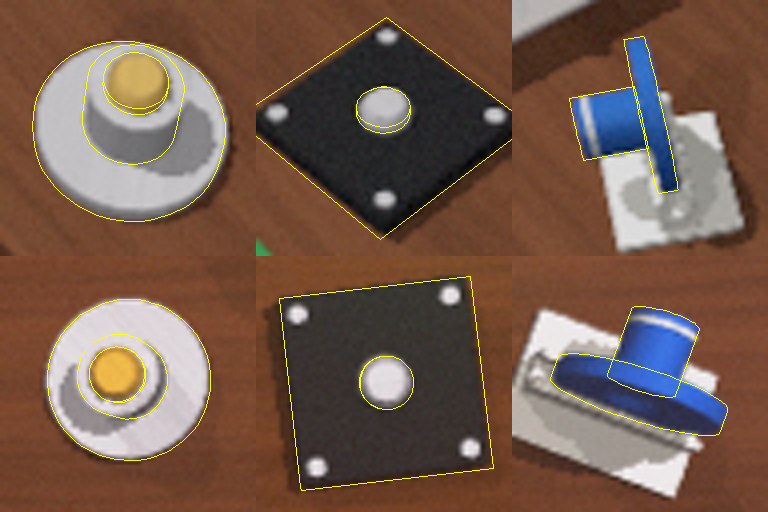

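Outlines lie on the images within about a pixel in both views: barrel (0.5475, 0.237), foot (0.465, −0.018), blue cap face (0.537, −0.287) with axis yaw −0.385. Now moving to above the barrel.

Call:
jog_arm:
  motion:
    - [[0.018,0.039,0,0,0,0,0],[0.018,0.039,0,0,0,0,0],[0.018,0.039,0,0,0,0,0],[0.018,0.039,0,0,0,0,0],[0.018,0.039,0,0,0,0,0],[0.018,0.039,0,0,0,0,0],[0.018,0.039,0,0,0,0,0],[0.018,0.039,0,0,0,0,0]]

```text
time_s: 2.4
ee_pos: [0.3037, -0.2908, 0.2315]
ee_rot: [-1.57, -0.001, -1.313]
contact_force: [0.6, -0.5, 0.8]
opening: 1.005
```

Call:
jog_arm:
  motion:
    - [[0.018,0.039,0,0,0,0,0],[0.018,0.039,0,0,0,0,0],[0.018,0.039,0,0,0,0,0],[0.018,0.039,0,0,0,0,0],[0.018,0.039,0,0,0,0,0],[0.018,0.039,0,0,0,0,0],[0.018,0.039,0,0,0,0,0],[0.018,0.039,0,0,0,0,0]]

```text
time_s: 3.2
ee_pos: [0.4479, 0.0215, 0.2315]
ee_rot: [-1.57, -0.0, -1.313]
contact_force: [0.4, -1.3, 1.1]
opening: 1.001
```

Call:
jog_arm:
  motion:
    - [[0.0166,0.0359,-0.01,0,0,0,0],[0.0166,0.0359,-0.01,0,0,0,0],[0.0166,0.0359,-0.01,0,0,0,0],[0.0166,0.0359,-0.01,0,0,0,0],[0.0166,0.0359,-0.01,0,0,0,0],[0.0166,0.0359,-0.01,0,0,0,0],[0,0,-0.02,0,0,0,0],[0,0,0,0,0,0,0]]

```text
time_s: 4.0
ee_pos: [0.5457, 0.2355, 0.149]
ee_rot: [-1.575, -0.0, -1.312]
contact_force: [0.6, -0.6, 0.9]
opening: 0.994
```

```bash
python3 -c "
from h import *
save('scene','d.png',(260,140,460,300),3)
print(monitor.sense()['ee_pos'],monitor.sense()['q'],monitor.sense()['time_s'])"
```

```text
[0.54605209 0.23490708 0.15037787] [ 3.05890722e-01  5.39645158e-01  1.51404566e+00 -1.24758106e-04
  1.09061491e+00  1.61837373e+00] 4.05
```

View pics/d.png

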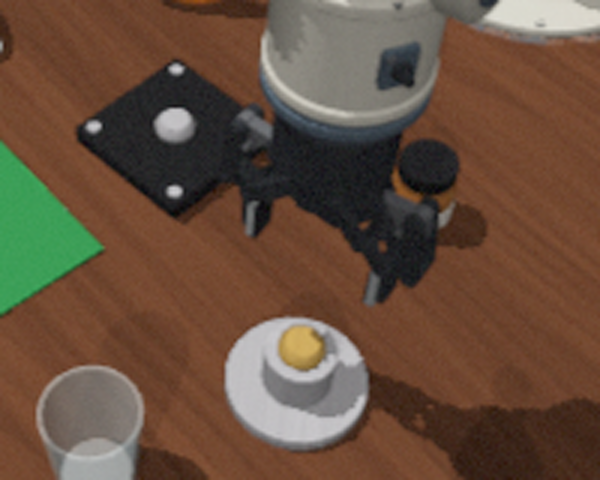

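The gripper hangs above the barrel (crop ~(300,370)) with its fingers either side of the hub; nothing is in the way. Descending and gripping.

Call:
jog_arm:
  motion:
    - [[0.0008,0.0008,-0.04,0,0,0,0],[0.0007,0.0007,-0.04,0,0,0,0],[0,0,-0.03,0,0,0,0],[0,0,-0.02,0,0,0,0],[0,0,0,0,0,0,0],[0,0,0,0,0,0,1],[0,0,0,0,0,0,1],[0,0,0,0,0,0,1]]

```text
time_s: 4.85
ee_pos: [0.5495, 0.2368, 0.0235]
ee_rot: [-1.568, 0.0, -1.313]
contact_force: [-1.6, -0.3, 10.8]
opening: 0.617
```

Call:
jog_arm:
  motion:
    - [[0,0,0,0,0,0,1],[0,0,0,0,0,0,1],[0,0,0,0,0,0,1],[0,0,0.01,0,0,0,1],[0,0,0.025,0,0,0,1],[0,0,0.03,0,0,0,1],[0,0,0.015,0,0,0,1],[0,0,0,0,0,0,1]]

```text
time_s: 5.65
ee_pos: [0.5497, 0.237, 0.1044]
ee_rot: [-1.566, 0.0, -1.313]
contact_force: [-0.7, 0.4, -4.7]
opening: 0.617
```

Call:
jog_arm:
  motion:
    - [[-0.0117,-0.0364,0,0,0,0,1],[-0.0118,-0.0364,0,0,0,0,1],[-0.0118,-0.0364,0,0,0,0,1],[-0.0118,-0.0364,0,0,0,0,1],[-0.0118,-0.0364,0,0,0,0,1],[-0.0118,-0.0364,0,0,0,0,1],[-0.0116,-0.036,0,0,0,0,1],[0,0,0,0,0,0,1]]

```text
time_s: 6.45
ee_pos: [0.4644, -0.021, 0.1009]
ee_rot: [-1.572, 0.0, -1.316]
contact_force: [0.7, -0.5, -3.3]
opening: 0.613
```

Call:
jog_arm:
  motion:
    - [[0,0,-0.02,0,0,0,1],[0,0,-0.01,0,0,0,1],[0,0,-0.01,0,0,0,1],[0,0,0,0,0,0,1],[0,0,0,0,0,0,1],[0,0,0,0,0,0,1],[0,0,0,0,0,0,1],[0,0,0,0,0,0,1]]

```text
time_s: 7.25
ee_pos: [0.4664, -0.0178, 0.0616]
ee_rot: [-1.57, -0.0, -1.313]
contact_force: [0.4, 0.7, -3.7]
opening: 0.618
```

```bash
cat > look.py <<'E'
from h import *
import sys
np.set_printoptions(precision=4,suppress=True)
# args: out, then object x,y,z for outline of parts ; montage of two crops with outlines
out=sys.argv[1]; objs=eval(sys.argv[2]); c=np.array(eval(sys.argv[3])); h=int(sys.argv[4]) if len(sys.argv)>4 else 40
t=[]
for n in('scene','top'):
    im=viewer.grab_frame(n)[:,:,::-1]; p=proj(n,c)[0].round().astype(int); k=int(400/(2*h)); x,y=np.maximum(p-h,0)
    a=cv2.resize(im[y:y+2*h,x:x+2*h],None,fx=k,fy=k,interpolation=cv2.INTER_CUBIC)
    for parts,R,T in objs:
        for q in parts:
            hh=cv2.convexHull(((proj(n,q@R.T+T)-[x,y]+.5)*k-.5).astype(np.float32)).round().astype(int)
            cv2.polylines(a,[hh],True,(0,255,255),1)
    t.append(a[:2*h*k,:2*h*k])
m=min(a.shape[0] for a in t); cv2.imwrite('pics/'+out,np.hstack([a[:m] for a in t]))
s=monitor.sense(); print(s['ee_pos'],s['ee_rot'],s['contact_force'],s['opening'],s['time_s'])
E
python3 look.py e.png "[(FOOT,*yawp([.465,-.0181,0,.095])),(BARREL,*up([.4653,-.0181,.0395]))]" "[.465,-.018,.05]"
```

```text
[ 0.4663 -0.0179  0.0615] [-1.5704 -0.0001 -1.313 ] [-1.4319  0.4243 -3.8924] 0.6144348530557733 7.35
```

View pics/e.png

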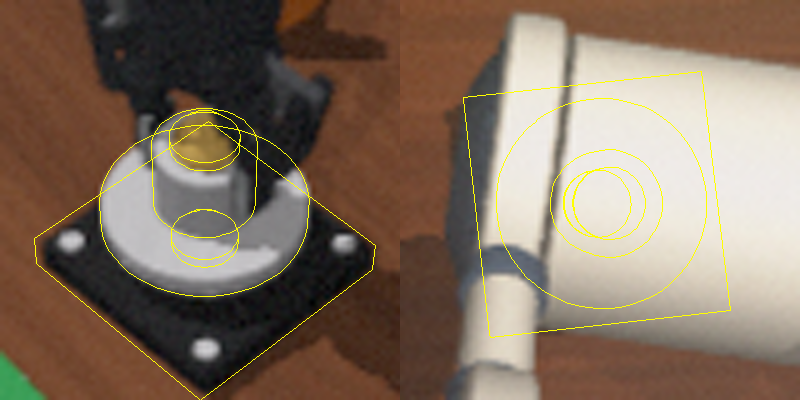

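The scene crop shows the barrel held level just above the spigot, its outline within a pixel (about 1–2 mm) of the seat axis; the top view is hidden by the arm. Lowering.

Call:
jog_arm:
  motion:
    - [[0,0,-0.004,0,0,0,1],[0,0,-0.003,0,0,0,1],[0,0,-0.002,0,0,0,1],[0,0,-0.002,0,0,0,1],[0,0,-0.002,0,0,0,1],[0,0,0,0,0,0,1],[0,0,0,0,0,0,1],[0,0,0,0,0,0,1]]

```text
time_s: 8.15
ee_pos: [0.4662, -0.0178, 0.0483]
ee_rot: [-1.571, 0.0, -1.313]
contact_force: [-0.2, 0.4, -4.3]
opening: 0.616
```

Call:
jog_arm:
  motion:
    - [[0,0,-0.001,0,0,0,1],[0,0,-0.001,0,0,0,1],[0,0,-0.001,0,0,0,1],[0,0,-0.001,0,0,0,1],[0,0,-0.0005,0,0,0,1],[0,0,0,0,0,0,1],[0,0,0,0,0,0,1],[0,0,0,0,0,0,1]]

```text
time_s: 8.95
ee_pos: [0.4662, -0.0178, 0.0437]
ee_rot: [-1.571, 0.0, -1.313]
contact_force: [0.6, 2.9, -5.2]
opening: 0.616
```

Call:
jog_arm:
  motion:
    - [[0,0,-0.001,0,0,0,1],[0,0,-0.001,0,0,0,1],[0,0,0,0,0,0,1],[0,0,0,0,0,0,1],[0,0,0,0,0,0,1],[0,0,0,0,0,0,1],[0,0,0,0,0,0,1],[0,0,0,0,0,0,1]]

```text
time_s: 9.75
ee_pos: [0.4662, -0.0178, 0.0434]
ee_rot: [-1.569, -0.001, -1.313]
contact_force: [-8.5, 3.0, 47.9]
opening: 0.614
```

Firm contact at the expected height: seated. Ease off, release, lift.

Call:
jog_arm:
  motion:
    - [[0,0,0.0015,0,0,0,1],[0,0,0,0,0,0,1],[0,0,0,0,0,0,0],[0,0,0,0,0,0,0],[0,0,0,0,0,0,0],[0,0,0,0,0,0,0],[0,0,0.01,0,0,0,0],[0,0,0.03,0,0,0,0]]

```text
time_s: 10.55
ee_pos: [0.4649, -0.0177, 0.0826]
ee_rot: [-1.574, 0.002, -1.313]
contact_force: [1.4, 0.3, 0.9]
opening: 1.0
```

Call:
jog_arm:
  motion:
    - [[0,0,0.04,0,0,0,0],[0,0,0.04,0,0,0,0],[0,0,0.04,0,0,0,0],[0,0,0.03,0,0,8,0],[0.01,-0.04,0,0,0,8,0],[0.01,-0.04,0,0,0,8,0],[0.01,-0.04,0,0,0,8,0],[0.01,-0.04,0,0,0,8,0]]

```text
time_s: 11.35
ee_pos: [0.5057, -0.1773, 0.2342]
ee_rot: [-1.571, -0.001, -0.616]
contact_force: [0.6, 0.1, 0.5]
opening: 1.001
```

```bash
python3 look.py f.png "[(BARREL,*up([.4653,-.0181,.02]))]" "[.465,-.018,.05]"
```

```text
[ 0.5067 -0.18    0.234 ] [-1.5713 -0.0021 -0.6174] [0.4791 0.268  0.2145] 1.003098532890538 11.45
```

View pics/f.png

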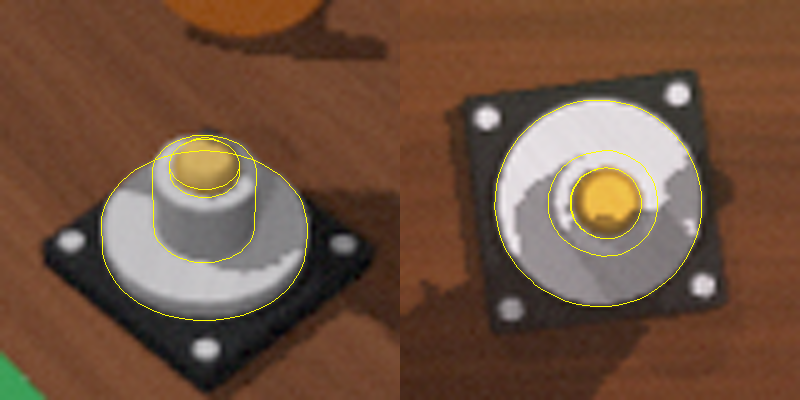

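The barrel sits flat on the foot in both views, matching the seat outline at z = 20 mm (scene (204,240), top (600,203)). Now the cap.

Call:
jog_arm:
  motion:
    - [[0.012,-0.037,0,0,0,6.5,0],[0.012,-0.037,0,0,0,6.5,0],[0.013,-0.036,0,0,0,0,0],[0,0,-0.03,0,0,0,0],[0,0,0,0,0,0,0],[0,0,0,0,0,0,0],[0,0,0,0,0,0,0],[0,0,0,0,0,0,0]]

```text
time_s: 12.25
ee_pos: [0.5431, -0.2854, 0.2047]
ee_rot: [-1.571, -0.002, -0.394]
contact_force: [0.2, 0.7, -0.7]
opening: 1.002
```

```bash
python3 look.py g.png "[(CAP,*capp([.537,-.2873,.065,-.385,0]))]" "[.54,-.29,.12]" 50
```

```text
[ 0.543  -0.2855  0.2042] [-1.571  -0.0011 -0.3945] [ 0.0172 -0.2117  0.0039] 1.0005646032170288 12.35
```

View pics/g.png

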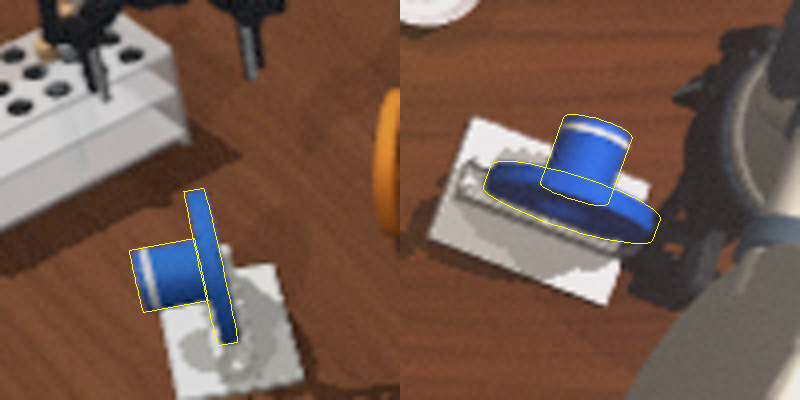

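The cap outline matches in both views (scene rim top at crop (195,190)); the gripper is above and aligned. Descend and pinch the rim.

Call:
jog_arm:
  motion:
    - [[0,-0.0045,-0.04,0,0,0,0],[0,0,-0.04,0,0,0,0],[0,0,-0.028,0,0,0,0],[0,0,0,0,0,0,0],[0,0,0,0,0,0,1],[0,0,0,0,0,0,1],[0,0,0,0,0,0,1],[0,0,0,0,0,0,1]]

```text
time_s: 13.15
ee_pos: [0.5433, -0.2906, 0.0965]
ee_rot: [-1.571, -0.002, -0.395]
contact_force: [0.8, -0.2, 0.2]
opening: 0.33
```

Call:
jog_arm:
  motion:
    - [[0,0,0,0,0,0,1],[0,0,0,0,0,0,1],[0,0,0,0,0,0,1],[0,0,0,0,0,0,1],[0,0,0.01,0,0,0,1],[0,0,0.02,0,0,0,1],[0,0,0.03,0,0,0,1],[0,0,0.04,0,0,0,1]]

```text
time_s: 13.95
ee_pos: [0.5419, -0.2898, 0.1957]
ee_rot: [-1.57, 0.003, -0.395]
contact_force: [-0.2, 0.0, -1.3]
opening: 0.152
```

Call:
jog_arm:
  motion:
    - [[0.0185,0.0294,0,0,0,0,1],[0.0185,0.0294,0,-2.89,-6.92,0,1],[0.0185,0.0294,0,-2.89,-6.92,0,1],[0.0185,0.0294,0,-2.89,-6.92,0,1],[0.0185,0.0294,0,-2.89,-6.92,0,1],[0.0185,0.0294,0,-2.89,-6.92,0,1],[0.0185,0.0294,0,-2.89,-6.92,0,1],[0.0185,0.0294,0,0,0,0,1]]

```text
time_s: 14.75
ee_pos: [0.6634, -0.1049, 0.194]
ee_rot: [-1.613, -0.629, -0.402]
contact_force: [0.2, -0.9, -1.5]
opening: 0.146
```

Call:
jog_arm:
  motion:
    - [[0,0,-0.03,0,0,0,1],[0,0,-0.03,0,0,0,1],[0,0,-0.02,0,0,0,1],[0,0,-0.01,0,0,0,1],[0,0,0,0,0,0,1],[0,0,0,0,0,0,1],[0,0,0,0,0,0,1],[0,0,0,0,0,0,1]]

```text
time_s: 15.55
ee_pos: [0.6658, -0.1045, 0.1065]
ee_rot: [-1.611, -0.632, -0.401]
contact_force: [0.2, -0.4, -1.6]
opening: 0.15
```

```bash
cat > capf.py <<'E'
from h import *
s=monitor.sense();R=Rot.from_euler('xyz',s['ee_rot']).as_matrix();np.set_printoptions(precision=4,suppress=True)
print('finger dir',R[:,1],'jaw',R[:,0])
E
python3 capf.py; python3 look.py i.png "[(CAP,*capp([.69+.017*.923,-.055-.017*.385,.0798,-.395,np.pi/4]))]" "[.69,-.055,.08]" 60
```

```text
finger dir [ 0.5275 -0.2674 -0.8064] jaw [ 0.7429 -0.3152  0.5905]
[ 0.6656 -0.1044  0.1061] [-1.6108 -0.6311 -0.4015] [-0.7981  0.0612 -1.5331] 0.15202998386666117 15.65
```

View pics/i.png

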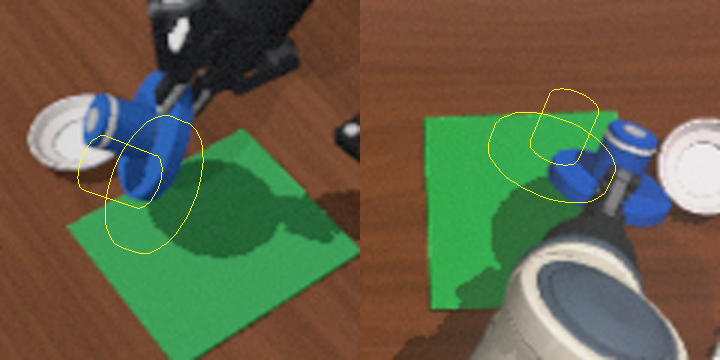

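```bash
python3 - <<'E'
from h import *
s=monitor.sense();R=Rot.from_euler('xyz',s['ee_rot']).as_matrix()
a=np.array([.923,-.385,0]);z=np.array([0,0,1]);x=(a+z)/2**.5;y=(a-z)/2**.5
T=np.c_[x,y,np.cross(x,y)]
print(np.degrees(Rot.from_matrix(T@R.T).as_rotvec()),s['q'])
E
```

```text
[-1.82251619 -8.82438151  1.85195951] [-0.15246912  0.59794788  1.86504193 -1.21073603  0.19794616  1.40801207]
```

q4/q5 are at their range limits here, because the tool's heading differs from the arm's. I turn the cap's heading to match the arm's while moving over the pad; a ~35° tilt still tips onto the face (its balance point is ~20°).

Call:
jog_arm:
  motion:
    - [[0.005,0.009,0,0.8,1.8,0,1],[0.005,0.009,0,0.7,1.9,3.2,1],[0.005,0.009,0,0,0,3.2,1],[0.005,0.009,0,0,0,3.2,1],[0.005,0.009,0,0,0,3.2,1],[0.005,0.005,0,0,0,3.2,1],[0,0,0,0,0,3.0,1],[0,0,0,0,0,0,1]]

```text
time_s: 16.45
ee_pos: [0.69, -0.0634, 0.1052]
ee_rot: [-1.616, -0.583, -0.121]
contact_force: [-0.2, 0.7, -1.0]
opening: 0.148
```

```bash
echo "print(s['q'],s['ee_pos'],s['contact_force'],s['opening'],'elev',np.degrees(np.arcsin(R[2,0])))">>capf.py; python3 capf.py
```

```text
finger dir [ 0.5408 -0.1108 -0.8338] jaw [ 0.8286 -0.1003  0.5507]
[-0.1688  0.5991  1.8103 -0.1244  0.1488  0.0827] [ 0.69   -0.0634  0.1052] [-0.2179  0.7247 -1.0386] 0.1484971190799992 elev 33.41725682168025
```

Call:
jog_arm:
  motion:
    - [[0,0.004,-0.007,0,0,0,1],[0,0.003,-0.007,0,0,0,1],[0,0.003,-0.005,0,0,0,1],[0,0,-0.002,0,0,0,1],[0,0,0,0,0,0,1],[0,0,0,0,0,0,1],[0,0,0,0,0,0,1],[0,0,0,0,0,0,1]]

```text
time_s: 17.25
ee_pos: [0.6916, -0.053, 0.0864]
ee_rot: [-1.616, -0.579, -0.122]
contact_force: [0.2, -0.2, -1.3]
opening: 0.151
```

```bash
python3 capf.py
```

```text
finger dir [ 0.5367 -0.1118 -0.8364] jaw [ 0.831  -0.1023  0.5469]
[-0.147   0.6333  1.8142 -0.2723  0.119   0.2499] [ 0.6916 -0.053   0.0864] [ 0.1567 -0.2438 -1.2639] 0.1514664327871085 elev 33.15197096223575
```

Call:
jog_arm:
  motion:
    - [[0.005,0,0,0.1,0.8,0,1],[0.005,0,0,0.1,0.8,0,1],[0.005,0,0,0.1,0.8,0,1],[0.004,0,0,0,0.6,0,1],[0,0,-0.001,0,0,0,1],[0,0,-0.001,0,0,0,1],[0,0,-0.001,0,0,0,1],[0,0,0,0,0,0,1]]

```text
time_s: 18.05
ee_pos: [0.7102, -0.0529, 0.0829]
ee_rot: [-1.618, -0.525, -0.121]
contact_force: [-1.2, 0.1, -1.2]
opening: 0.148
```

```bash
python3 capf.py
```

```text
finger dir [ 0.4916 -0.1072 -0.8642] jaw [ 0.8588 -0.1048  0.5015]
[-0.1405  0.6502  1.7265 -0.1564  0.2417  0.1354] [ 0.7102 -0.0529  0.0829] [-1.1984  0.0632 -1.1527] 0.14770099682705576 elev 30.09757033976775
```

Call:
jog_arm:
  motion:
    - [[0,0,0,-0.2,-1.5,0,1],[0,0,0,-0.2,-1.5,0,1],[0,0,-0.001,0,0,0,1],[0,0,-0.001,0,0,0,1],[0,0,-0.001,0,0,0,1],[0,0,0,0,0,0,1],[0,0,0,0,0,0,1],[0,0,0,0,0,0,1]]

```text
time_s: 18.85
ee_pos: [0.7108, -0.0529, 0.0805]
ee_rot: [-1.618, -0.579, -0.121]
contact_force: [-3.4, 0.4, 5.1]
opening: 0.149
```

```bash
python3 capf.py
```

```text
finger dir [ 0.5368 -0.1132 -0.8361] jaw [ 0.8309 -0.1011  0.5471]
[-0.1407  0.6585  1.7694 -0.269   0.1391  0.25  ] [ 0.7108 -0.0529  0.0805] [-3.3574  0.3683  5.1414] 0.14943417312851154 elev 33.16976381957281
```

Call:
jog_arm:
  motion:
    - [[0,0,0,0,0,0,0],[-0.008,0.0015,0.0125,0,0,0,0],[-0.016,0.003,0.025,0,0,0,0],[-0.016,0.003,0.025,0,0,0,0],[-0.016,0.003,0.025,0,0,0,0],[-0.01,0.003,0.025,0,0,0,0],[0,0,0,0,0,0,0],[0,0,0,0,0,0,0]]

```text
time_s: 19.65
ee_pos: [0.6446, -0.0392, 0.1939]
ee_rot: [-1.618, -0.58, -0.121]
contact_force: [0.1, 1.0, 0.7]
opening: 0.999
```

```bash
python3 capf.py;python3 look.py j.png "[(CAP,*up([.697,-.05,.004])),(BARREL,*up([.4653,-.0181,.02]))]" "[.65,-.05,.03]" 60
```

```text
finger dir [ 0.538  -0.113  -0.8353] jaw [ 0.8302 -0.1008  0.5483]
[-0.1316  0.4018  1.8425 -0.1325  0.3192  0.117 ] [ 0.6446 -0.0392  0.1939] [0.1485 0.9971 0.7173] 0.9989533365378355 elev 33.251000119710284
[ 0.6444 -0.0393  0.1923] [-1.6182 -0.578  -0.121 ] [-0.0394 -0.0482 -0.3558] 0.9979989214971476 19.75
```

View pics/j.png

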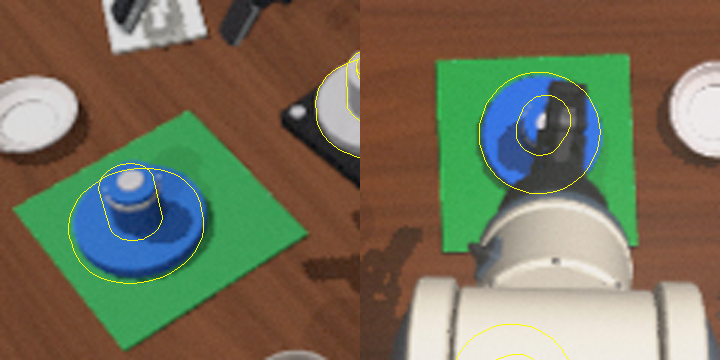

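```bash
python3 - <<'E'
from h import *
s=monitor.sense();R=Rot.from_euler('xyz',s['ee_rot']).as_matrix()
y=-.121;T=Rot.from_euler('xyz',[-np.pi/2,0,y]).as_matrix()
print(np.degrees(Rot.from_matrix(T@R.T).as_rotvec()))
E
```

```text
[ 6.61965211 32.54836763  0.78795708]
```

Call:
jog_arm:
  motion:
    - [[-0.02,0,0.01,1.1,5.4,0.1,0],[-0.02,0,0.01,1.1,5.4,0.1,0],[-0.02,0,0.01,1.1,5.4,0.1,0],[-0.02,0,0.01,1.1,5.4,0.1,0],[-0.02,0,0.01,1.1,5.5,0.1,0],[-0.02,0,0,1.1,5.4,0.3,0],[0,0,0,0,0,0,0],[0,0,0,0,0,0,0]]

```text
time_s: 20.55
ee_pos: [0.5251, -0.0395, 0.2416]
ee_rot: [-1.572, -0.003, -0.121]
contact_force: [0.5, 0.6, -0.8]
opening: 1.001
```

```bash
cat > c2.py <<'E'
from h import *
np.set_printoptions(precision=4,suppress=True)
im={n:viewer.grab_frame(n) for n in('scene','top')}
x=np.array([.7,-.05,.004]); M={}
for n in im:
    m=tr(n,'cap',proj(n,x+[0,0,.03])[0])
    if m is not None: M[n]=m
    print(n,None if m is None else m.sum(), m is not None and fit({n:m},CAP,lambda p:up([p[0],p[1],.004]),x[:2],[.01,.01]))
r=fit(M,CAP,up,x,[.01,.01,.005]);print(r)
for q in('barrel',):
    B={}
    for n in im:
        m=tr(n,q,proj(n,[.4653,-.0181,.05])[0])
        if m is not None: print(q,n,fit({n:m},BARREL,lambda p:up([p[0],p[1],.02]),[.4653,-.0181],[.01,.01]))
s=monitor.sense();print(s['ee_pos'],s['ee_rot'],s['q'],s['time_s'])
E
python3 c2.py; python3 look.py k.png "[(CAP,*up([.6935,-.05,.004]))]" "[.69,-.05,.03]" 40
```

```text
scene None False
top 313 (array([ 0.7086, -0.0499]), np.float64(976.4375))
(array([ 1.3425, -0.2318, -2.6785]), np.float64(230.5625))
barrel scene (array([ 0.4648, -0.0208]), np.float64(39.5))
barrel top (array([ 0.4651, -0.0184]), np.float64(986.5))
[ 0.5246 -0.0392  0.2424] [-1.5719 -0.0018 -0.1204] [-0.1875  0.3422  1.5739 -0.001   1.2236 -0.0667] 20.85
[ 0.5246 -0.0393  0.2426] [-1.5719 -0.0017 -0.1205] [ 0.7726 -0.0088  0.986 ] 0.9986027025197531 20.95
```

View pics/k.png

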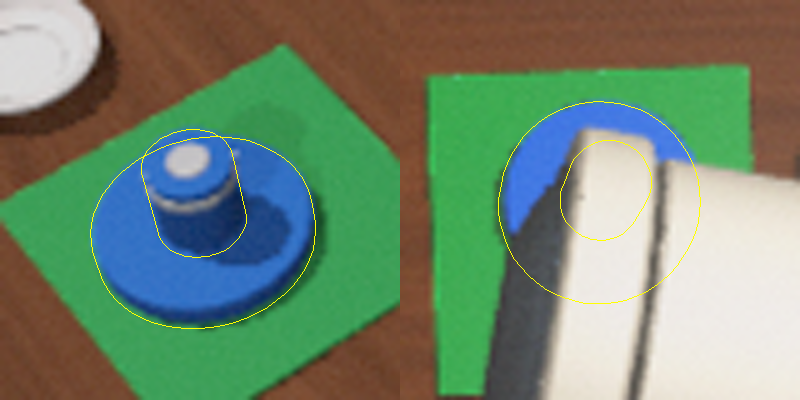

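```bash
cat > c3.py <<'E'
from h import *
np.set_printoptions(precision=4,suppress=True)
x=np.array([.6935,-.05,.004]);M={};ig={}
for n in('scene','top'):
    h=cv2.cvtColor(viewer.grab_frame(n),cv2.COLOR_RGB2HSV); p=proj(n,x+[0,0,.03])[0].round().astype(int)
    blue=(h[...,0]>95)&(h[...,0]<135)&(h[...,1]>90); green=(h[...,0]>45)&(h[...,0]<90)&(h[...,1]>90)
    w=np.zeros(blue.shape,bool);w[p[1]-32:p[1]+32,p[0]-32:p[0]+32]=1
    w&=blue|green; 
    M[n]=blue;ig[n]=~w
    print(n,(blue&w).sum(),fit({n:blue},CAP,lambda p:up([p[0],p[1],.004]),x[:2],[.01,.01],ignore=ig))
print(fit(M,CAP,up,x,[.01,.01,.005],ignore=ig))
E
python3 c3.py
```

```text
scene 1251 (array([ 0.692 , -0.0524]), np.float64(50.8125))
top 334 (array([ 0.6939, -0.0517]), np.float64(13.1875))
(array([ 0.6929, -0.0517,  0.0048]), np.float64(70.8125))
```

The cap lies face down on the pad; the outlines agree in both views at (0.693, −0.052). Now taking it by its hub.

Call:
jog_arm:
  motion:
    - [[0.042,-0.003,0,0,0,0,0],[0.042,-0.003,0,0,0,0,0],[0.042,-0.003,0,0,0,0,0],[0.042,-0.003,0,0,0,0,0],[0,0,-0.04,0,0,0,0],[0,0,-0.04,0,0,0,0],[0,0,0,0,0,0,0],[0,0,0,0,0,0,0]]

```text
time_s: 21.85
ee_pos: [0.6925, -0.0514, 0.1632]
ee_rot: [-1.572, -0.001, -0.121]
contact_force: [-0.7, -0.1, 0.4]
opening: 1.003
```

```bash
python3 capf.py; python3 - <<'E'
from h import *
m=viewer.grab_frame('top'); print(c:=proj('top',[.69,-.05,.03])[0])
E
```

```text
finger dir [ 0.0004 -0.0011 -1.    ] jaw [ 0.9927 -0.1203  0.0005]
[-0.1594  0.6541  1.2334 -0.0011  1.2535 -0.0385] [ 0.6925 -0.0514  0.1632] [-0.6641 -0.0631  0.4176] 1.0030307228538589 elev 0.02984125960642059
[364.07379959 145.9501401 ]
```

Call:
jog_arm:
  motion:
    - [[0.0005,-0.0005,-0.04,0,0,0,0],[0,0,-0.04,0,0,0,0],[0,0,-0.035,0,0,0,0],[0,0,-0.02,0,0,0,0],[0,0,0,0,0,0,0],[0,0,0,0,0,0,1],[0,0,0,0,0,0,1],[0,0,0,0,0,0,1]]

```text
time_s: 22.7
ee_pos: [0.6941, -0.052, 0.0297]
ee_rot: [-1.572, -0.004, -0.121]
contact_force: [-2.0, -0.2, 1.4]
opening: 0.518
```

Call:
jog_arm:
  motion:
    - [[0,0,0,0,0,0,1],[0,0,0,0,0,0,1],[0,0,0,0,0,0,1],[0,0,0,0,0,0,1],[0,0,0.01,0,0,0,1],[0,0,0.03,0,0,0,1],[0,0,0.04,0,0,0,1],[0,0,0.04,0,0,0,1]]

```text
time_s: 23.5
ee_pos: [0.6928, -0.0518, 0.1497]
ee_rot: [-1.572, -0.001, -0.121]
contact_force: [0.3, 0.1, -2.1]
opening: 0.501
```

Call:
jog_arm:
  motion:
    - [[-0.038,0.0056,0,0,0,0,1],[-0.038,0.0056,0,0,0,0,1],[-0.038,0.0056,0,0,0,0,1],[-0.038,0.0056,0,0,0,0,1],[-0.038,0.0056,0,0,0,0,1],[-0.037,0.0058,0,0,0,0,1],[0,0,0,0,0,0,1],[0,0,0,0,0,0,1]]

```text
time_s: 24.3
ee_pos: [0.4661, -0.0181, 0.1486]
ee_rot: [-1.572, -0.003, -0.121]
contact_force: [1.3, 0.4, -1.1]
opening: 0.497
```

Call:
jog_arm:
  motion:
    - [[0,0,-0.015,0,0,0,1],[0,0,-0.01,0,0,0,1],[0,0,-0.008,0,0,0,1],[0,0,0,0,0,0,1],[0,0,0,0,0,0,1],[0,0,0,0,0,0,1],[0,0,0,0,0,0,1],[0,0,0,0,0,0,1]]

```text
time_s: 25.1
ee_pos: [0.4662, -0.0181, 0.1149]
ee_rot: [-1.572, -0.002, -0.121]
contact_force: [-0.6, 0.7, -2.6]
opening: 0.501
```

```bash
python3 look.py l.png "[(BARREL,*up([.4653,-.0181,.02])),(CAP,*up([.4653,-.0181,.0905]))]" "[.465,-.018,.09]"
```

```text
[ 0.4662 -0.0181  0.1148] [-1.5719 -0.0016 -0.1207] [-0.1076  0.9372 -1.6084] 0.49922438585699197 25.2
```

View pics/l.png

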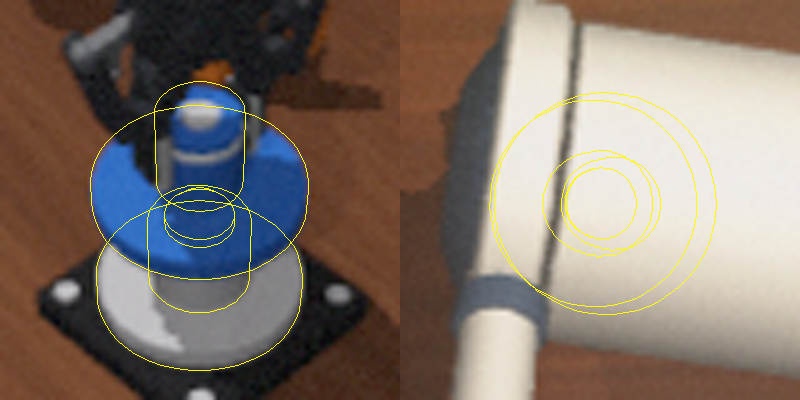

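Cap and barrel are coaxial within a pixel in the scene crop (x≈200), cap just above the spigot tip. Lowering.

Call:
jog_arm:
  motion:
    - [[0,0,-0.003,0,0,0,1],[0,0,-0.003,0,0,0,1],[0,0,-0.002,0,0,0,1],[0,0,-0.002,0,0,0,1],[0,0,-0.002,0,0,0,1],[0,0,0,0,0,0,1],[0,0,0,0,0,0,1],[0,0,0,0,0,0,1]]

```text
time_s: 26.0
ee_pos: [0.4661, -0.0181, 0.1027]
ee_rot: [-1.572, -0.001, -0.121]
contact_force: [0.2, 0.6, -2.6]
opening: 0.499
```

Call:
jog_arm:
  motion:
    - [[0,0,-0.001,0,0,0,1],[0,0,-0.001,0,0,0,1],[0,0,-0.001,0,0,0,1],[0,0,0,0,0,0,1],[0,0,0,0,0,0,1],[0,0,0,0,0,0,1],[0,0,0,0,0,0,1],[0,0,0,0,0,0,1]]

```text
time_s: 26.8
ee_pos: [0.4661, -0.018, 0.1]
ee_rot: [-1.572, -0.002, -0.121]
contact_force: [-3.8, 0.6, 10.4]
opening: 0.505
```

Call:
jog_arm:
  motion:
    - [[0,0,-0.001,0,0,0,1],[0,0,0,0,0,0,1],[0,0,0,0,0,0,1],[0,0,0,0,0,0,1],[0,0,0,0,0,0,1],[0,0,0,0,0,0,1],[0,0,0,0,0,0,1],[0,0,0,0,0,0,1]]

```text
time_s: 27.6
ee_pos: [0.4661, -0.0181, 0.0999]
ee_rot: [-1.572, -0.002, -0.121]
contact_force: [-10.0, 0.8, 35.8]
opening: 0.503
```

Rigid stop at the expected height: home. Release and withdraw.

Call:
jog_arm:
  motion:
    - [[0,0,0.0012,0,0,0,1],[0,0,0,0,0,0,1],[0,0,0,0,0,0,0],[0,0,0,0,0,0,0],[0,0,0,0,0,0,0],[0,0,0,0,0,0,0],[0,0,0.01,0,0,0,0],[0,0,0.03,0,0,0,0]]

```text
time_s: 28.4
ee_pos: [0.4648, -0.0179, 0.1391]
ee_rot: [-1.572, 0.003, -0.121]
contact_force: [0.5, -0.5, 1.1]
opening: 1.0
```

Call:
jog_arm:
  motion:
    - [[0,0,0.04,0,0,0,0],[0,0,0.03,0,0,0,0],[0,-0.04,0.01,0,0,0,0],[0,-0.04,0,0,0,0,0],[0,-0.04,0,0,0,0,0],[0,-0.04,0,0,0,0,0],[0,-0.04,0,0,0,0,0],[0,0,0,0,0,0,0]]

```text
time_s: 29.2
ee_pos: [0.4662, -0.2223, 0.2206]
ee_rot: [-1.573, -0.003, -0.124]
contact_force: [-0.2, 0.4, 0.3]
opening: 0.997
```

```bash
python3 look.py m.png "[(BARREL,*up([.4653,-.0181,.02])),(CAP,*up([.4653,-.0181,.074]))]" "[.465,-.018,.07]"
```

```text
[ 0.4658 -0.2186  0.2202] [-1.5717 -0.0013 -0.1224] [-0.7328 -0.2952 -0.0386] 0.9966238588705266 29.3
```

View pics/m.png

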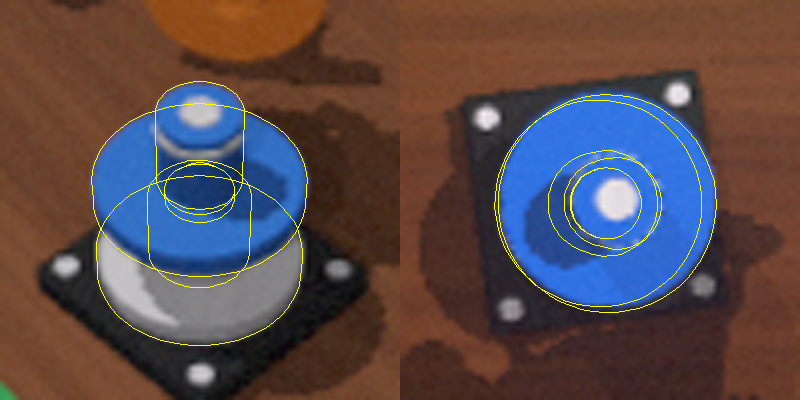

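Both parts match their fully seated outlines in both views, upright and let go, with the gripper clear. Handing in.

```bash
python3 -c "
from h import *
print(bot.job_done())"
```

```text
the job is handed in; nothing more can be done
None
```

The filter holder is assembled and handed in at about 29 s of the 72 s; `job_done` reports no verdict. The barrel sits on the foot's spigot. The blue cap was taken from its rack, laid face down on the pad, re-gripped by its hub and lowered onto the barrel.

- **Seating:** both parts stopped hard at the expected height (48 N for the barrel, 36 N for the cap) before I let go.
- **Last pictures:** both parts match their fully seated outlines within about a pixel (1–2 mm) in the two views, and the gripper is clear and open. During each lowering the arm hid the parts from the top camera, so only the scene view could be checked then.
- **Cap release on the pad:** I let it go at about 33° tilt instead of 45°, because wrist joints 4 and 5 reached their range limits there. Joint 5 once read 0.119 against its stated 0.12 limit, so I backed away. The cap still tipped flat onto its face.
- **Fits that failed or disagreed:** one network fit of the cap on the pad failed, because it was missed in the scene view and half hidden from above. I measured it by colour instead, and the two views agreed within about 2 mm. For the seated barrel, one later scene-view fit put it about 2.5 mm off in y, but the top-view fit and the contact height did not agree with that.
- **Other items:** I did not measure the beaker, bottle, jar and dish again at the end. The arm passed well above or away from them and no unexpected contact forces showed.

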